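# Load the case in the sprung cradle and stand its end plate ready

### The job

Get this power supply ready for assembly. Clamp the finned aluminium case, fins up, in the sprung cradle: push the spring gate back, set the case down on the cradle floor and let the gate press it home against the fixed stop, under the stop's lip. Take the end plate out of its slotted holder and lean it, the same way up and square, on the middle of the sloped rest, its foot in the trough and its back on the backstop; let go of both and leave the other things on the bench alone.

Things in the scene. Friction and masses are not known exactly. Their poses are not given: they have to be found in the camera images.
- case: Extruded aluminium power supply case, a block 150 mm long (its x), 50 mm wide (y), 45 mm high (z), plus 3.5 mm of ribs (fins) on top that are only seen; black end caps; 0.3 to 0.6 kg. Origin: centre of its underside; z up. Lies on the bench. Either end may go first.
- cradle: Sprung cradle, fixed to the bench: grey base 74 mm wide (x), 250 mm long (y = -103 to +147 mm), floor 12 mm above the bench. Origin: on the bench, midway between stop and closed gate. Fixed lipped stop at its -y end, spring gate at its +y end; behind the gate an end bracket at y = 137 to 147 mm, 87 mm high.
- lip (a point): Middle of the inner edge of the fixed stop's overhanging lip, 59 mm to -y of the cradle's origin, at the lip's top, 70 mm above the bench; the lip's underside is 62 mm above the bench. The stop is dark steel, 60 mm wide; its inner face lies 10 mm behind the lip's edge (y = -69 mm of the cradle).
- home (a point): Where the case's origin (centre of its underside) is when it is home: on the cradle floor, at x = 0, y = +6 mm, z = 12 mm of the cradle's frame; the case's long axis then lies along the cradle's y and the gate is 12 mm open.
- gate (a joint): Opening of the spring gate in m: 0 closed, 0.042 fully back (to the cradle's +y). The spring closes it with 4.5 N at 0, plus 1.5 N per 10 mm. At 0 stop and gate are 138 mm apart, too short for the case; the case passes down between lip and gate when it is over 22 mm open (30 is comfortable). The end of the held case, above the lip, can push it open.
- gate_face (a point): Point at the middle of the gate's inner face, 100 mm above the bench; moves with the gate. The gate is an upright steel plate 60 mm wide, 8 mm thick, from 14 to 116 mm above the bench.
- holder: Black slotted block, fixed to the bench, 60 mm (x) by 124 mm (y), 30 mm high, with a slot 11.5 mm wide along its y; slot floor 8 mm above the bench. Origin: centre of its underside.
- plate: Aluminium end plate 8 mm thick (x), 100 mm wide (y), 110 mm high (z), with four corner holes and one dark window, 0.23 kg. Origin: centre of its lower edge face; z up along its height. Stands upright in the holder's slot. Either face may be the front.
- rest: Plywood sloped rest, fixed to the bench, x = -33 to +77 mm, 120 mm wide (y). Origin: on the bench, below the foot of the backstop's front face. Floor 12 mm above the bench. Trough from x = -18 mm to 0, its front lip 10 mm thick, 24 mm above the bench. The plate leans with its top towards +x, its width along y.
- slope (a point): Middle of the upper edge of the backstop's front face. The face starts at x = 0 on the rest's floor and leans back to the rest's +x, 18 degrees from upright, 62 mm long up the slope, 8 mm thick. A plate flush on it has its upper 48 mm standing free above.
- screwdriver: Bystander: screwdriver 180 mm long lying on the bench. Leave alone.
- hammer: Bystander: hammer 260 mm long lying on the bench. Leave alone.
- caliper: Bystander: caliper 150 mm long lying on the bench. Leave alone.
- pack: Bystander: black battery pack 110 x 65 x 50 mm. Leave alone.
- tape: Bystander: roll of amber tape, 100 mm across, 25 mm high, lying flat. Leave alone.
- jar: Bystander: jar 64 mm across, 90 mm high. Leave alone.

How it is judged:
At the end, for the whole second after the job is handed in: Case fins up on the cradle floor, within 4 mm of home under the lip, 15 mm of centre, 0.1 rad of true, gate pressing it (8 to 16 mm open). Plate's foot in the rest's trough, same way up, within 30 mm of the middle, 0.12 rad of square, leaning back 0.24 to 0.52 rad. Both released and still (y of case in the frame of cradle between 0.002 and 0.01 m and x of case in the frame of cradle between -0.015 and 0.015 m and z of case in the frame of cradle between 0.008 and 0.016 m and angle between the x axis of case and the y axis of cradle, either way round below 0.1 rad and angle between case's own z axis and vertical below 0.1 rad and value of joint gate between 0.008 and 0.016 m and x of plate in the frame of rest between -0.02 and 0.003 m and y of plate in the frame of rest between -0.03 and 0.03 m and z of plate in the frame of rest below 0.019 m and angle between plate's own z axis and vertical between 0.24 and 0.52 rad and angle between the y axis of plate and the y axis of rest, either way round below 0.12 rad and contact force between plate and rest above 0.5 N and linear speed of each of case, plate below 0.02 m/s); the robot touches nothing.
It fails at once if a bystander was shoved (moved by more than 30 mm) (distance of any of screwdriver, hammer, caliper, pack, tape, jar from where it was at the start of the episode above 0.03 m).
It also fails if it takes over 51 s, if anything falls off the work surface, if the arm or the gripper's body presses on something with over 40 N, if the wrist force passes 120 N, or if a joint passes its speed limit or range.

### The arm

A 7-joint arm with a two-finger parallel gripper is mounted at the origin on the work surface. World frame = base frame: x ahead of the robot, y to its left, z up, the work surface at z = 0. Lengths are in m, angles in rad, forces in N, time in s.
With the tool pointing down it reaches from about 0.4 to 0.85 m from the base axis. Payload 10.4 kg.
Tool frame: the origin (TCP) lies on the centre line of the jaws, within the pads' length; the fingertips stand 22 mm ahead of it and the grasp point (between the pads) lies 3 mm ahead of it; z points along the fingers, y is the line along which they close (so a half turn about z gives the same grasp; the last joint's range is limited). The gripper opens to 85 mm and grips with 20 to 120 N. Pads are 22 mm wide; open, the fingers measure 114 mm over their backs; the gripper's body (76 mm by 85 mm) begins 54 mm behind the grasp point. The pads swing forward as they close: fully open they stand 13 mm farther back than shut.
Start: joints at [1.182, 0.332, -0.065, 1.46, 0.022, 1.35, -0.088], TCP at [0.224, -0.584, 0.253] pointing down, gripper open.
Joint ranges: [-2.6, 2.6], [-0.5, 2.12], [-1.47, 1.34], [0.16, 2.42], [-1.27, 4.41], [0.06, 2.06], [-2.6, 2.6]. Speed limits (rad/s): [2.22, 2.22, 2.79, 2.79, 3.14, 3.14, 3.14].

### API

Orientations are given as [roll, pitch, yaw] about the fixed x, y, z axes, in that order (R = Rz(yaw) Ry(pitch) Rx(roll)).
In Python, from cell import read_state, get_image, finish_job gives the robot as it stands. The module is installed in compiled form; this text tells all that it offers.
- The arm moves only by the shell command python3 -m crank 'ROWS'. ROWS is JSON, a list of rows, each a list of 3 entries, a list of its own where there are three numbers: the shift along the tool's x, y, z in mm, then the turn about the tool's z in degrees, then the finger opening in mm, from 0 to 85.4. In form: [[[tx, ty, tz], turn, grip], ...]. A call has exactly 10 rows; each row shifts and turns the commanded pose from where the row before left it, along the tool's axes as they then stand; what a row does not reach is not made up. A row lasts 1/8 s, in which the tool goes at most 62.5 mm and 10.7 degrees, less where a joint would pass 70% of its speed; a pose out of reach is approached as far as the arm can. A call is refused whole if a number of a shift passes 62.5 or a number of a turn 10.7, either way. A call with a gripper value outside its range is refused whole. The fingers move at their own pace and stop on an object; the grip force is fixed at half the most. Time passes only in rows, so rows that do not move let the fingers close, or fill a call up. It gives the time, the measured TCP pose, the force, the opening and the grip force at its end, in the units of the state.
- read_state(): the state, without advancing time (a new reading comes with each control period).
- get_image(name): name is "side" or "top" or "wrist"; returns a dict with "image" (420x560x3 uint8, red, green, blue), "depth" (420x560 float32, m along the optical axis (not along the pixel's ray), 0 where there is no reading), "fx", "fy", "cx", "cy" (pixels), "k1" (the pictures are not rectified: a ray, as slopes to the right and down, at radius r is drawn at 1 + k1 r^2 times it, then the intrinsics apply), "camera_from_world" (4x4, takes a point from world to camera coordinates). Camera axes: x right, y up, looking along -z (the intrinsics and any distortion apply to the point x, -y, -z); pixel columns grow to the right and rows downward; lengths in m; the calibration is good to about 2 mm. A picture is of the moment at which its call begins.
- finish_job(): hands the job in; it is judged then, once.
The state is a dict: "time": time; "q": joint angles; "dq": joint speeds; "tau": joint torques, N m; "position": TCP position; "ee_rot": TCP orientation; "ft_force": force on the tool from outside, world axes, zero at the start; "moment": the same for the moment, N m; "opening": finger opening in m; "finger_force": force on a finger pad.
Only numpy, scipy, OpenCV 4.12 (cv2) and the standard library are available. Lean on these libraries where they do the work, as an engineer would, in place of code of your own. Each camera call takes 0.05 s, during which the arm holds its last target. There are 200 camera calls.

## Working session

There is one attempt and no reset: what is moved stays moved. The work goes in short steps, Python scripts to look and compute and a shell command to move; the robot and the scene stay as the last step left them, time stands still between calls to the robot, and variables do not carry over. Pictures are saved under pics/ and viewed, at most 10 in all, crops included, and the job is handed in when it is done.

```bash
mkdir -p pics; cat > h.py <<'E'
import numpy as np, cv2, pickle
from cell import read_state, get_image
def grab(n, save=None):
    d=get_image(n)
    if save: cv2.imwrite('pics/'+save+'.png', d['image'][:,:,::-1])
    return d
def rays(d,uv):
    uv=np.atleast_2d(np.array(uv,float))
    x=(uv[:,0]-d['cx'])/d['fx']; y=(uv[:,1]-d['cy'])/d['fy']
    a,b=x.copy(),y.copy()
    for _ in range(20):
        s=1+d['k1']*(a*a+b*b); a=x/s; b=y/s
    T=np.linalg.inv(d['camera_from_world'])
    D=np.stack([a,-b,-np.ones_like(a)],1)@T[:3,:3].T
    return T[:3,3],D
def onz(d,uv,z):
    o,D=rays(d,uv); return o+D*((z-o[2])/D[:,2])[:,None]
def bydepth(d,uv):
    o,D=rays(d,uv); uv=np.atleast_2d(np.array(uv)).astype(int)
    return o+D*d['depth'][uv[:,1],uv[:,0]][:,None]
def cloud(d):
    v,u=np.mgrid[:420,:560]; p=bydepth(d,np.stack([u.ravel(),v.ravel()],1)).reshape(420,560,3)
    p[d['depth']==0]=np.nan; return p
E
python3 - <<'E'
from h import *
s=read_state(); print(s['position'],s['ee_rot'],s['time'],s['opening'])
for n in('top','side'):
    d=grab(n,n+'0'); pickle.dump(d,open(n+'0.pkl','wb')); print(n,d['fx'],d['k1'],np.linalg.inv(d['camera_from_world'])[:3].round(3).tolist())
E
```

```text
[ 0.22337964 -0.58333837  0.25249546] [-3.14012972e+00  6.90966897e-05  3.65729448e-01] 0.0 0.08525922002469005
top 433.57974554143703 -0.12374959506806654 [[0.026, 0.994, -0.106, 0.382], [-1.0, 0.025, -0.005, -0.089], [-0.003, 0.106, 0.994, 1.48]]
side 512.8256683277001 -0.030403895167695642 [[-0.871, 0.303, -0.387, -0.011], [-0.491, -0.523, 0.697, 0.931], [0.009, 0.797, 0.604, 0.974]]
```

View pics/top0.png

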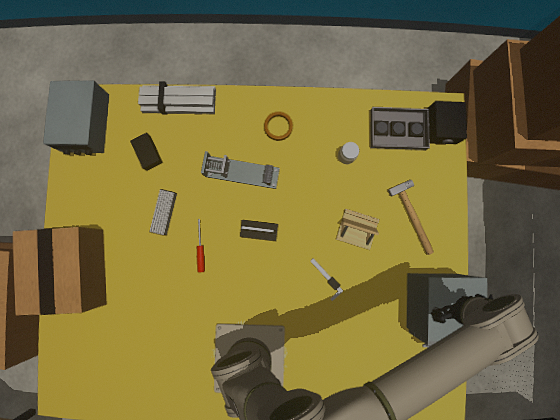

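View pics/side0.png

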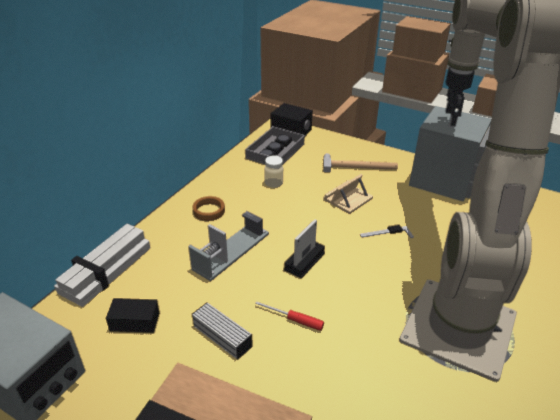

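Top view: case at (163,212), cradle at (240,170) with its gate end left and stop end (270,175), holder and plate at (259,230), rest at (357,228), jar at (348,153), and screwdriver at (200,245). The side view agrees, with nothing hidden.

```bash
python3 - <<'E'
from h import *
ds={n:pickle.load(open(n+'0.pkl','rb')) for n in('top','side')}
C={n:cloud(d) for n,d in ds.items()}
for n in C:
    P=C[n]; m=(P[...,0]>.35)&(P[...,0]<.9)&(abs(P[...,1])<.5)
    q=P[...,2][m&(abs(P[...,2])<.02)]; print(n,'bench z',np.median(q).round(4))
P=C['top']
def rect(n,box,lo,hi):
    P=C[n]; m=(P[...,0]>box[0])&(P[...,0]<box[1])&(P[...,1]>box[2])&(P[...,1]<box[3])&(P[...,2]>lo)&(P[...,2]<hi)
    p=P[m]; 
    if len(p)<4: return n,len(p)
    (c,s,a)=cv2.minAreaRect((p[:,:2]*1000).astype(np.float32)); return n,len(p),np.round(c),np.round(s),round(a,1),p[:,2].max().round(3), np.median(p[:,2]).round(3)
# approx centres
for nm,uv in dict(case=(163,212),crad=(250,171),gate=(213,165),stop=(268,175),hold=(259,230),rest=(357,228)).items():
    c=bydepth(ds['top'],uv)[0]; print(nm,c.round(3))
    r={'case':.11,'crad':.17,'gate':.06,'stop':.04,'hold':.09,'rest':.09}[nm]
    b=[c[0]-r,c[0]+r,c[1]-r,c[1]+r]
    for n in C:
        for lo,hi in {'case':[(.035,.06)],'crad':[(.007,.02)],'gate':[(.08,.14),(.105,.14)],'stop':[(.05,.09),(.064,.09)],'hold':[(.02,.04),(.05,.14),(.1,.14)],'rest':[(.006,.017),(.018,.03),(.04,.09),(.06,.09)]}[nm]:
            print('   ',lo,hi,*rect(n,b,lo,hi))
E
```

```text
top bench z -0.0011
side bench z 0.0005
case [0.483 0.302 0.049]
    0.035 0.06 top 673 [484. 308.] [ 54. 151.] 79.4 0.055 0.045
    0.035 0.06 side 1245 [484. 308.] [ 53. 155.] 79.2 0.053 0.046
crad [0.634 0.018 0.012]
    0.007 0.02 top 1054 [633.  19.] [335. 337.] 0.5 0.02 0.011
    0.007 0.02 side 1171 [634.  33.] [278. 364.] 85.2 0.02 0.013
gate [0.654 0.148 0.004]
    0.08 0.14 top 151 [645. 131.] [80. 72.] 81.9 0.121 0.09
    0.105 0.14 top 58 [638.  96.] [ 9. 59.] 81.2 0.121 0.114
    0.08 0.14 side 332 [646. 131.] [83. 76.] 87.4 0.121 0.091
    0.105 0.14 side 93 [638.  96.] [11. 62.] 81.7 0.121 0.114
stop [ 0.612 -0.046  0.07 ]
    0.05 0.09 top 138 [618. -47.] [24. 60.] 81.7 0.077 0.069
    0.064 0.09 top 126 [618. -47.] [24. 60.] 82.1 0.077 0.07
    0.05 0.09 side 169 [618. -46.] [30. 64.] 84.5 0.075 0.069
    0.064 0.09 side 136 [618. -47.] [28. 62.] 80.6 0.075 0.07
hold [ 0.43  -0.024  0.112]
    0.02 0.04 top 488 [433. -20.] [124.  55.] 84.7 0.038 0.029
    0.05 0.14 top 104 [433. -19.] [99.  8.] 84.6 0.122 0.116
    0.1 0.14 top 86 [433. -19.] [99.  8.] 84.6 0.122 0.117
    0.02 0.04 side 509 [433. -19.] [132.  58.] 84.7 0.04 0.03
    0.05 0.14 side 483 [432. -21.] [107.  12.] 85.1 0.124 0.091
    0.1 0.14 side 188 [432. -22.] [106.  12.] 85.1 0.124 0.114
rest [ 0.445 -0.341  0.074]
    0.006 0.017 top 695 [ 443. -337.] [171. 164.] 87.2 0.017 0.01
    0.018 0.03 top 145 [ 450. -354.] [123.  90.] 74.1 0.029 0.023
    0.04 0.09 top 204 [ 440. -352.] [122.  36.] 73.6 0.075 0.063
    0.06 0.09 top 117 [ 445. -353.] [122.  14.] 74.5 0.075 0.068
    0.006 0.017 side 548 [ 455. -340.] [176. 156.] 86.0 0.017 0.013
    0.018 0.03 side 131 [ 450. -356.] [123.  96.] 73.4 0.03 0.024
    0.04 0.09 side 239 [ 437. -353.] [124.  36.] 70.2 0.076 0.06
    0.06 0.09 side 118 [ 443. -355.] [124.  19.] 71.8 0.076 0.069
```

```bash
cat > go.py <<'E'
import sys; from h import *
# go.py x y z yaw_deg rows  -> suggested per-row tool shifts (mm), turn
x,y,z,yw,n=map(float,sys.argv[1:6]); n=int(n)
s=read_state(); p=s['position']; a=np.degrees(s['ee_rot'][2])
dy=(yw-a+180)%360-180; d=(np.array([x,y,z])-p)*1000/n
print('t',round(s['time'],2),'pos',p.round(4),'rpy',np.degrees(s['ee_rot']).round(1),'open',round(s['opening'],4),'F',s['ft_force'].round(1))
out=[]
for i in range(n):
    t=np.radians(a+dy*i/n); c,q=np.cos(t),np.sin(t)
    out.append([[round(c*d[0]+q*d[1]),round(q*d[0]-c*d[1]),round(-d[2])],round(-dy/n,1)])
print(out)
E
python3 go.py .49 -.09 .25 121 10
python3 - <<'E'
from h import *
d=pickle.load(open('top0.pkl','rb')); P=cloud(d)
for u in (415,425,435,445,455): print(u,[P[v,u].round(2).tolist() for v in (285,300,330)])
im=cv2.resize(d['image'][185:265,320:400],(480,480),interpolation=cv2.INTER_CUBIC)
s=pickle.load(open('side0.pkl','rb'))['image'][165:225,310:390]
s=cv2.resize(s,(640,480),interpolation=cv2.INTER_CUBIC)[:,80:400]
cv2.imwrite('pics/rest.png',np.hstack([im,s])[:,:,::-1])
E
```

```text
t 0.1 pos [ 0.2235 -0.5834  0.2526] rpy [-179.9    0.    21. ] open 0.0855 F [-0.6 -0.6 -0.8]
[[[43, -37, 0], np.float64(-10.0)], [[48, -29, 0], np.float64(-10.0)], [[52, -20, 0], np.float64(-10.0)], [[55, -10, 0], np.float64(-10.0)], [[56, -1, 0], np.float64(-10.0)], [[55, 9, 0], np.float64(-10.0)], [[53, 19, 0], np.float64(-10.0)], [[49, 28, 0], np.float64(-10.0)], [[43, 36, 0], np.float64(-10.0)], [[37, 43, 0], np.float64(-10.0)]]
415 [[0.27, -0.53, 0.09], [0.22, -0.53, 0.09], [0.12, -0.53, 0.1]]
425 [[0.27, -0.53, 0.19], [0.23, -0.53, 0.19], [0.14, -0.53, 0.2]]
435 [[0.28, -0.55, 0.22], [0.23, -0.55, 0.22], [0.15, -0.55, 0.22]]
445 [[0.28, -0.58, 0.22], [0.23, -0.58, 0.22], [0.15, -0.58, 0.22]]
455 [[0.28, -0.61, 0.22], [0.23, -0.61, 0.22], [0.21, -0.46, 0.59]]
```

View pics/rest.png

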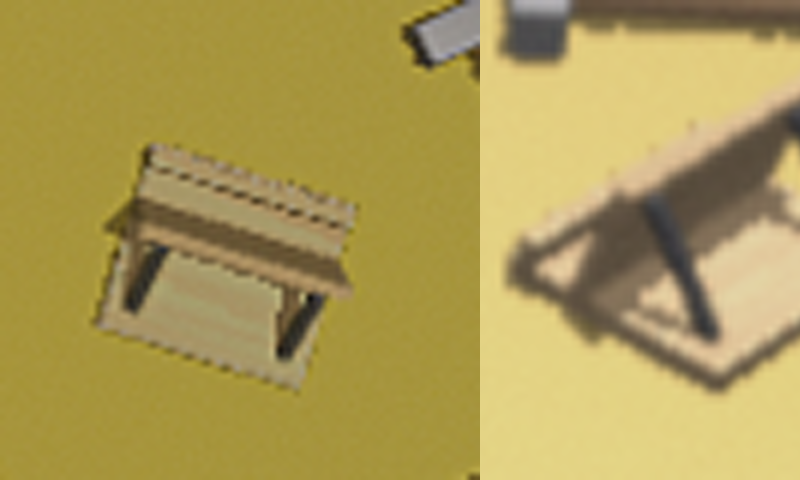

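The rest's lip and trough face away from the robot: lip at (155,155)–(350,210) in the left crop, backstop leaning towards the robot. So the rest's +x points at about 164°. The starting gripper is just above a 0.22 m box, so I lift while leaving.

```bash
python3 -m crank '[[[43,-37,-20],-10,85],[[48,-29,-10],-10,85],[[52,-20,0],-10,85],[[55,-10,0],-10,85],[[56,-1,0],-10,85],[[55,9,0],-10,85],[[53,19,0],-10,85],[[49,28,0],-10,85],[[43,36,0],-10,85],[[37,43,0],-10,85]]'; python3 go.py .484 .308 .22 169.4 8
```

```text
time: 1.35
position: [0.4913, -0.0881, 0.2832]
ee_rot: [-3.141, 0.0, 2.116]
ft_force: [1.2, -0.4, -0.5]
opening: 0.0852
finger_force: 0.0
t 1.35 pos [ 0.4913 -0.0881  0.2832] rpy [-180.     0.   121.3] open 0.0852 F [ 1.2 -0.4 -0.5]
[[[43, 25, 8], np.float64(-6.0)], [[40, 29, 8], np.float64(-6.0)], [[37, 33, 8], np.float64(-6.0)], [[33, 37, 8], np.float64(-6.0)], [[29, 40, 8], np.float64(-6.0)], [[25, 43, 8], np.float64(-6.0)], [[20, 45, 8], np.float64(-6.0)], [[15, 47, 8], np.float64(-6.0)]]
```

```bash
python3 -m crank '[[[43,25,8],-6,85],[[40,29,8],-6,85],[[37,33,8],-6,85],[[33,37,8],-6,85],[[29,40,8],-6,85],[[25,43,8],-6,85],[[20,45,8],-6,85],[[15,47,8],-6,85],[[0,0,0],0,85],[[0,0,0],0,85]]'; python3 - <<'E'
from h import *
d=grab('wrist','w1'); P=cloud(d); s=read_state(); print(s['position'])
print(np.linalg.inv(d['camera_from_world'])[:3].round(3).tolist())
for lo,hi in((.035,.06),(.04,.06)):
    m=(P[...,2]>lo)&(P[...,2]<hi)&(abs(P[...,0]-.484)<.11)&(abs(P[...,1]-.308)<.07)
    p=P[m]; print(len(p),cv2.minAreaRect((p[:,:2]*1000).astype(np.float32)),np.median(p[:,2]))
E
python3 go.py .484 .308 .035 169.4 4
```

```text
time: 2.6
position: [0.4846, 0.3059, 0.2189]
ee_rot: [-3.141, -0.001, 2.948]
ft_force: [-0.0, -0.4, 1.0]
opening: 0.0849
finger_force: 0.0
[0.48499438 0.30522126 0.21912595]
[[0.192, -0.933, -0.305, 0.406], [0.981, 0.182, 0.061, 0.322], [-0.001, -0.311, 0.951, 0.34]]
7958 ((483.7030029296875, 307.7698974609375), (50.09490203857422, 149.78411865234375), 78.71449279785156) 0.04562992889908643
7935 ((483.71728515625, 307.7670593261719), (50.09490203857422, 149.75498962402344), 78.71449279785156) 0.045636149571549545
t 2.65 pos [0.485  0.3052 0.2191] rpy [-180.     0.   168.9] open 0.0851 F [0.6 0.2 0.5]
[[[0, 1, 46], np.float64(-0.1)], [[0, 1, 46], np.float64(-0.1)], [[0, 1, 46], np.float64(-0.1)], [[0, 1, 46], np.float64(-0.1)]]
```

View pics/w1.png

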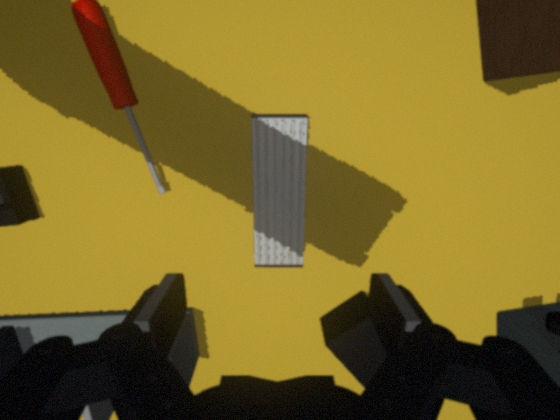

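The case is centred at (278,190) and square to the jaws, with the screwdriver well clear on the left at (120,100). The depth rectangle of 50.1 × 149.8 mm at 45.6 mm height matches the case. Descend and grip.

```bash
python3 -m crank '[[[2,2,45],0,85],[[0,0,45],0,85],[[0,0,45],0,85],[[0,0,40],0,85],[[0,0,11],0,85],[[0,0,0],0,40],[[0,0,0],0,40],[[0,0,0],0,40],[[0,0,0],0,40],[[0,0,0],0,40]]'; python3 go.py .6265 .0145 .14 82 10
```

```text
time: 3.9
position: [0.4842, 0.3091, 0.0353]
ee_rot: [3.14, 0.003, 2.948]
ft_force: [-1.0, -2.1, 7.7]
opening: 0.049
finger_force: 64.1
t 3.9 pos [0.4842 0.3091 0.0353] rpy [179.9   0.2 168.9] open 0.049 F [-1.  -2.1  7.7]
[[[-20, -26, -10], np.float64(8.7)], [[-23, -23, -10], np.float64(8.7)], [[-27, -19, -10], np.float64(8.7)], [[-29, -15, -10], np.float64(8.7)], [[-31, -10, -10], np.float64(8.7)], [[-32, -5, -10], np.float64(8.7)], [[-33, -1, -10], np.float64(8.7)], [[-32, 4, -10], np.float64(8.7)], [[-31, 9, -10], np.float64(8.7)], [[-30, 14, -10], np.float64(8.7)]]
```

```bash
python3 -m crank '[[[0,0,-60],8.7,40],[[0,0,-60],8.7,40],[[-33,-24,-20],8.7,40],[[-37,-19,0],8.7,40],[[-39,-13,0],8.7,40],[[-41,-7,0],8.7,40],[[-41,-1,0],8.7,40],[[-41,5,0],8.7,40],[[-40,11,0],8.7,40],[[-37,18,0],8.7,40]]'; python3 go.py .626 .0108 .12 82 2; python3 - <<'E'
from h import *
P=[cloud(grab(n,n+'2')) for n in('side','top')]; print(read_state()['position'])
for p in P:
    for lo,hi,b in((.160,.2,(.5,.75,-.1,.12)),(.105,.128,(.6,.68,.06,.13)),(.064,.085,(.58,.66,-.075,-.02))):
        m=(p[...,2]>lo)&(p[...,2]<hi)&(p[...,0]>b[0])&(p[...,0]<b[1])&(p[...,1]>b[2])&(p[...,1]<b[3])
        q=p[m]; print(lo,len(q), cv2.minAreaRect((q[:,:2]*1000).astype(np.float32)) if len(q)>4 else '')
E
```

```text
time: 5.15
position: [0.6257, 0.0097, 0.174]
ee_rot: [3.141, -0.0, 1.426]
ft_force: [-0.4, 1.2, -3.7]
opening: 0.049
finger_force: 65.4
t 5.15 pos [0.6257 0.0097 0.174 ] rpy [180.   -0.   81.7] open 0.049 F [-0.4  1.2 -3.7]
[[[1, 0, 27], np.float64(-0.2)], [[1, 0, 27], np.float64(-0.2)]]
[0.62665883 0.00470299 0.17348848]
0.16 800 ((633.8981323242188, 11.878158569335938), (96.8011245727539, 153.80014038085938), 2.7398927211761475)
0.105 97 ((636.4679565429688, 95.49616241455078), (13.154988288879395, 67.28963470458984), 80.30353546142578)
0.064 137 ((617.57177734375, -46.27118682861328), (29.453588485717773, 62.78670883178711), 83.84344482421875)
0.16 119 ((617.6207885742188, -61.16584014892578), (52.9313850402832, 24.371850967407227), 1.548776626586914)
0.105 26 ((626.6637573242188, 97.54122161865234), (8.812564849853516, 34.35474395751953), 77.91008758544922)
0.064 2
```

View pics/side2.png

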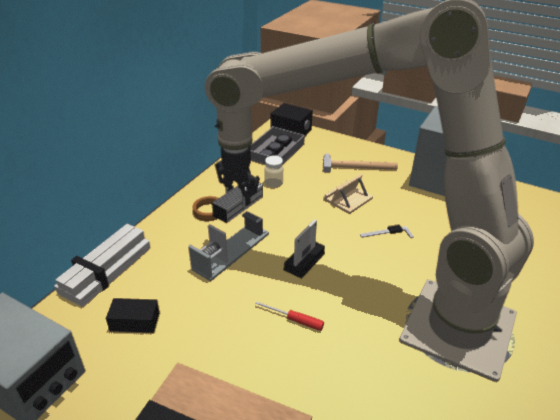

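The case is held level above the cradle at (240,203), between the stop and the gate. Lower it in front of the gate and push the gate back.

```bash
python3 -m crank '[[[0,-1,20],0,40],[[0,0,20],0,40],[[0,0,15],0,40],[[4,0,0],0,40],[[8,0,0],0,40],[[10,0,0],0,40],[[10,0,0],0,40],[[10,0,0],0,40],[[5,0,0],0,40],[[0,0,0],0,40]]'; python3 - <<'E'
from h import *
p=cloud(grab('side','side3')); s=read_state()['position']; u=np.array([.139,.99]); O=np.array([.6278,.0237])
print(s, (s[:2]-O)@u, (s[:2]-O)@[.99,-.139])
m=(p[...,2]>.105)&(p[...,2]<.128)&(p[...,0]>.6)&(p[...,0]<.69)&(p[...,1]>.09)&(p[...,1]<.19)
q=p[m]; v=(q[:,:2]-O)@u; print(len(q),np.percentile(v,[2,25,50,75,98]).round(4))
E
```

```text
time: 6.5
position: [0.6307, 0.0555, 0.1184]
ee_rot: [-3.141, 0.004, 1.429]
ft_force: [-3.4, -9.8, -4.3]
opening: 0.0488
finger_force: 65.2
[0.63063428 0.05522291 0.11837494] 0.03160164642148339 -0.0015757447521882375
261 [0.0651 0.0885 0.1043 0.1103 0.1149]
```

```bash
python3 -m crank '[[[0,1,20],0,40],[[0,0,20],0,40],[[0,0,16],0,40],[[0,0,9],0,40],[[0,0,4],0,40],[[0,0,0],0,40],[[-5,0,0],0,40],[[-8,0,0],0,40],[[-8,0,0],0,40],[[0,0,0],0,40]]'; python3 - <<'E'
from h import *
s=read_state(); f=s['ft_force']; s=s['position']; u=np.array([.139,.99]); O=np.array([.6278,.0237])
print(s, (s[:2]-O)@u, (s[:2]-O)@[.99,-.139],f.round(1))
E
```

```text
time: 7.8
position: [0.6295, 0.0338, 0.0498]
ee_rot: [3.14, 0.003, 1.428]
ft_force: [-0.5, -6.8, -5.8]
opening: 0.049
finger_force: 65.2
[0.62953276 0.03382566 0.04981811] 0.010265261250297664 0.000307969156026593 [-0.5 -6.8 -5.8]
```

```bash
python3 -m crank '[[[0,0,2],0,40],[[0,0,0],0,40],[[0,0,0],0,60],[[0,0,0],0,80],[[0,0,0],0,80],[[0,0,0],0,80],[[0,0,-15],0,80],[[0,0,-35],0,80],[[0,0,-45],0,80],[[0,0,-50],0,80]]'; python3 - <<'E'
from h import *
s=read_state(); print(s['position'])
u=np.array([.139,.99]); w=np.array([.99,-.139]);O=np.array([.6278,.0237])
for n in('wrist','side'):
    p=cloud(grab(n,n+'4'))
    L=np.stack([(p[...,:2]-O)@w,(p[...,:2]-O)@u,p[...,2]],-1)
    for nm,lo,hi,y0,y1 in(('case',.052,.061,-.065,.085),('gate',.1,.125,.05,.13),('lip',.066,.08,-.1,-.04)):
        m=(L[...,2]>lo)&(L[...,2]<hi)&(L[...,1]>y0)&(L[...,1]<y1)&(abs(L[...,0])<.04); q=L[m]
        if len(q)>9: print(n,nm,len(q),cv2.minAreaRect((q[:,:2]*1000).astype(np.float32)),np.median(q[:,2]).round(4),np.percentile(q[:,1],[1,99]).round(4))
E
python3 go.py .434 -.0195 .22 84.6 4
```

```text
time: 9.05
position: [0.6287, 0.0367, 0.1945]
ee_rot: [3.142, -0.0, 1.431]
ft_force: [0.5, -1.0, 0.4]
opening: 0.0799
finger_force: 0.0
[0.62867796 0.03672528 0.19454833]
wrist case 7901 ((-0.6897201538085938, 6.9638671875), (140.33718872070312, 50.15217208862305), 89.8169937133789) 0.0575 [-0.0598  0.0762]
wrist gate 1401 ((0.8061695098876953, 85.18008422851562), (7.924029350280762, 59.90970230102539), 89.80935668945312) 0.1161 [0.0813 0.0892]
wrist lip 1706 ((-0.07090377807617188, -70.72174835205078), (25.35206413269043, 60.121463775634766), 89.80828857421875) 0.0701 [-0.0825 -0.0583]
side case 415 ((-1.6942806243896484, 10.006118774414062), (52.90285110473633, 148.98941040039062), 0.9774702787399292) 0.0582 [-0.0638  0.0799]
side gate 125 ((0.9634056091308594, 85.0427474975586), (11.73354434967041, 61.50983428955078), 89.66970825195312) 0.1126 [0.0794 0.0893]
side lip 119 ((-0.4994335174560547, -71.8803939819336), (62.53927230834961, 26.748310089111328), 0.8645923137664795) 0.0702 [-0.0847 -0.0588]
t 9.15 pos [0.6316 0.0375 0.1998] rpy [ 1.794e+02 -1.000e-01  8.200e+01] open 0.0799 F [ 0.5 -0.4  0.6]
[[[-21, -47, -5], np.float64(-0.7)], [[-20, -47, -5], np.float64(-0.7)], [[-20, -47, -5], np.float64(-0.7)], [[-19, -48, -5], np.float64(-0.7)]]
```

View pics/wrist4.png

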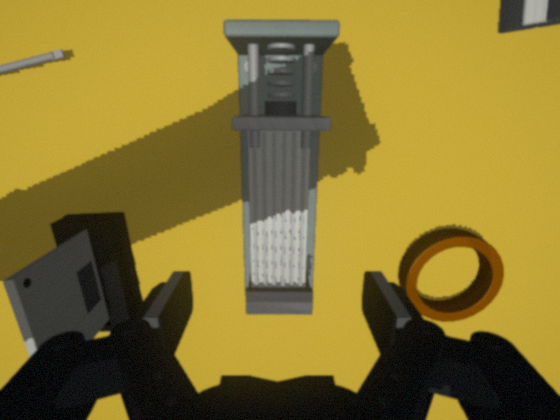

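The case sits between gate (280,123) and stop (278,300), with its top at 57.5 mm. Its bottom is therefore at 12.5 mm, and the gate is 12 mm open, so it is home. Next the plate.

```bash
python3 -m crank '[[[-21,-47,-5],-0.7,80],[[-20,-47,-5],-0.7,80],[[-20,-47,-5],-0.7,80],[[-19,-48,-5],-0.6,80],[[0,0,0],0,80],[[0,0,0],0,80],[[0,0,0],0,80],[[0,0,0],0,80],[[0,0,0],0,80],[[0,0,0],0,80]]'; python3 - <<'E'
from h import *
s=read_state(); print(s['position'])
p=cloud(grab('wrist','wrist5'))
m=(p[...,2]>.108)&(p[...,2]<.13)&(abs(p[...,0]-.433)<.04)&(abs(p[...,1]+.019)<.07); q=p[m]
print(len(q),cv2.minAreaRect((q[:,:2]*1000).astype(np.float32)),np.median(q[:,2]))
E
python3 go.py .433 -.019 .105 84.6 3
```

```text
time: 10.4
position: [0.4317, -0.0196, 0.2122]
ee_rot: [-3.141, -0.0, 1.478]
ft_force: [-0.6, 0.3, 0.1]
opening: 0.08
finger_force: 0.0
[ 0.43170457 -0.0196379   0.21216325]
1467 ((432.9552307128906, -18.966110229492188), (99.48284149169922, 8.443552017211914), 85.00993347167969) 0.11807441315944586
t 10.45 pos [ 0.4317 -0.0197  0.2122] rpy [-180.    -0.    84.7] open 0.0799 F [-0.1 -0.4  0.3]
[[[0, 0, 36], np.float64(0.0)], [[0, 0, 36], np.float64(0.0)], [[0, 0, 36], np.float64(0.0)]]
```

```bash
python3 -m crank '[[[1,1,35],-0.3,80],[[0,0,38],0,80],[[0,0,30],0,80],[[0,0,0],0,4],[[0,0,0],0,4],[[0,0,0],0,4],[[0,0,0],0,4],[[0,0,0],0,4],[[0,0,0],0,4],[[0,0,0],0,4]]'; python3 -c "
from h import *
s=read_state();print(s['position'],s['ee_rot'])"
```

```text
time: 11.7
position: [0.4335, -0.0189, 0.1103]
ee_rot: [3.14, 0.0, 1.483]
ft_force: [-0.1, -0.2, 6.8]
opening: 0.0075
finger_force: 59.8
[ 0.43354245 -0.01893068  0.11033204] [3.13957039e+00 3.32618003e-04 1.48271368e+00]
```

```bash
python3 - <<'E'
from h import *
for yaw in (164,):
  t=np.radians(yaw);u=np.array([np.cos(t),np.sin(t)]);w=np.array([-u[1],u[0]]);O=np.array([.4657,-.3589])
  for n in('top','side'):
    p=cloud(pickle.load(open(n+'0.pkl','rb'))); L=np.stack([(p[...,:2]-O)@u,(p[...,:2]-O)@w,p[...,2]],-1)
    for nm,x0,x1,lo,hi in(('base',-.05,.09,.006,.03),('lip',-.045,-.012,.020,.030),('top',-.01,.05,.064,.085),('bench',-.1,-.05,-.01,.01)):
        m=(L[...,2]>lo)&(L[...,2]<hi)&(L[...,0]>x0)&(L[...,0]<x1)&(abs(L[...,1])<.09); q=L[m]
        print(n,nm,len(q),np.round(cv2.minAreaRect((q[:,:2]*1000).astype(np.float32))[0],1),np.round(cv2.minAreaRect((q[:,:2]*1000).astype(np.float32))[1:][0],1),round(cv2.minAreaRect((q[:,:2]*1000).astype(np.float32))[2],1),np.percentile(q[:,:2],[2,50,98],axis=0).T.round(4).tolist(),np.median(q[:,2]).round(4))
E
```

```text
top base 855 [21.7  4.8] [167.3 110.6] 89.9 [[-0.0314, 0.0288, 0.0753], [-0.0606, -0.0016, 0.0584]] 0.0115
top lip 76 [-23.2  -1.2] [ 10.8 120.3] 0.2 [[-0.0286, -0.0236, -0.0185], [-0.059, -0.0039, 0.054]] 0.0229
top top 95 [21.6  0.3] [121.3  11.4] 88.9 [[0.0167, 0.0213, 0.0262], [-0.0588, 0.0015, 0.0573]] 0.0684
top bench 735 [-74.9  -0.1] [179.4  49.7] 89.9 [[-0.0991, -0.0749, -0.0509], [-0.086, -0.0002, 0.0867]] -0.0017
side base 695 [15.3  3. ] [169.2 126.2] 88.4 [[-0.0299, 0.0332, 0.0762], [-0.0589, -0.0084, 0.0591]] 0.0135
side lip 56 [-26.3   2.3] [ 14.2 122.2] 3.0 [[-0.0316, -0.0255, -0.0171], [-0.0543, -0.0232, 0.0586]] 0.0247
side top 93 [22.   2.7] [ 16.5 123.8] 0.1 [[0.0154, 0.0212, 0.0291], [-0.0577, 0.0026, 0.06]] 0.0706
side bench 442 [-75.2   0.3] [179.3  49.4] 89.9 [[-0.0989, -0.0754, -0.0514], [-0.086, -0.0071, 0.086]] 0.0011
```

```bash
python3 -m crank '[[[0,0,-20],0,4],[[0,0,-40],0,4],[[0,0,-50],0,4],[[-20,0,-40],0,4],[[-40,0,0],0,4],[[-40,0,0],0,4],[[-40,0,0],0,4],[[-20,0,0],0,4],[[0,0,0],0,4],[[0,0,0],0,4]]'; python3 - <<'E'
from h import *
d=grab('wrist','w6'); s=read_state(); print(s['position'],s['opening'])
pickle.dump(d,open('w6.pkl','wb'))
E
```

```text
time: 12.95
position: [0.4187, -0.1773, 0.2593]
ee_rot: [-3.141, -0.0, 1.484]
ft_force: [-0.1, 0.6, -1.3]
opening: 0.0073
finger_force: 59.1
[ 0.41879513 -0.17716067  0.25927649] 0.006726507571011623
```

View pics/w6.png

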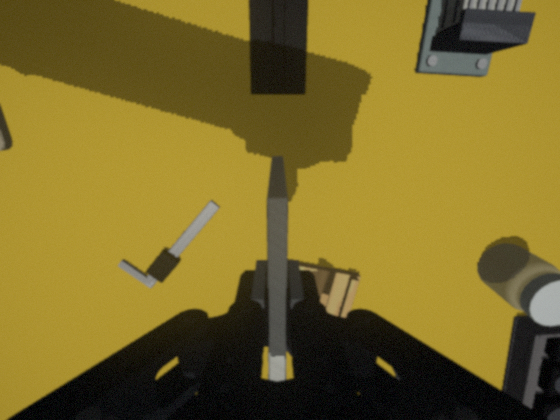

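The held plate is at (278,260), upright, with the rest coming into view at (335,290). Both fixed views put the rest's lip and backstop where its frame predicts, within 2 mm.

```bash
python3 go.py .4743 -.3614 .20 74 6
```

```text
t 13.0 pos [ 0.4188 -0.1772  0.2593] rpy [-180.   -0.   85.] open 0.0067 F [ 0.3 -0.6 -1.4]
[[[-30, 12, 10], np.float64(1.8)], [[-29, 13, 10], np.float64(1.8)], [[-29, 14, 10], np.float64(1.8)], [[-29, 15, 10], np.float64(1.8)], [[-28, 16, 10], np.float64(1.8)], [[-28, 16, 10], np.float64(1.8)]]
```

```bash
python3 -m crank '[[[-30,12,10],1.8,4],[[-29,13,10],1.8,4],[[-29,14,10],1.8,4],[[-29,15,10],1.8,4],[[-28,16,10],1.8,4],[[-28,16,10],2,4],[[0,0,0],0,4],[[0,0,0],0,4],[[0,0,0],0,4],[[0,0,0],0,4]]'; python3 go.py .4743 -.3614 .1163 74 4; python3 - <<'E'
from h import *
t=np.radians(164);u=np.array([np.cos(t),np.sin(t)]);w=np.array([-u[1],u[0]]);O=np.array([.4657,-.3589])
p=read_state()['position'];print((p[:2]-O)@u,(p[:2]-O)@w)
for n in('top','side'):
    p=cloud(grab(n,n+'7')); L=np.stack([(p[...,:2]-O)@u,(p[...,:2]-O)@w,p[...,2]],-1)
    m=(L[...,2]>.11)&(L[...,2]<.205)&(L[...,0]>-.06)&(L[...,0]<.04)&(abs(L[...,1])<.07); q=L[m]
    b=np.abs(np.abs(q[:,1])-.037)<.012; print(n,len(q),np.percentile(q,[2,50,98],axis=0).T.round(4).tolist(), np.percentile(q[b,0],[5,50,95]) if b.sum()>5 else '')
    m=(L[...,2]>.020)&(L[...,2]<.03)&(L[...,0]>-.045)&(L[...,0]<-.012)&(abs(L[...,1])<.07); q=L[m]; print('lip',len(q),np.percentile(q[:,0],[2,50,98]).round(4) if len(q)>5 else '')
E
```

```text
time: 14.25
position: [0.4751, -0.3627, 0.1999]
ee_rot: [3.141, 0.0, 1.292]
ft_force: [0.8, 0.1, -2.3]
opening: 0.0071
finger_force: 59.3
t 14.25 pos [ 0.4751 -0.3627  0.1999] rpy [180.   0.  74.] open 0.0071 F [ 0.8  0.1 -2.3]
[[[0, 0, 21], np.float64(0.0)], [[0, 0, 21], np.float64(0.0)], [[0, 0, 21], np.float64(0.0)], [[0, 0, 21], np.float64(0.0)]]
-0.01006896658906239 0.0010505215375615998
top 77 [[-0.0118, -0.0048, 0.0017], [-0.0507, -0.0337, -0.0071], [0.1153, 0.1661, 0.2045]] [-0.00982672 -0.00476582 -0.00406549]
lip 15 [-0.0273 -0.0233 -0.0188]
side 544 [[-0.013, -0.0061, 0.0056], [-0.0485, -0.0068, 0.0499], [0.1118, 0.1568, 0.2036]] [-0.01177293 -0.00638399 -0.00327991]
lip 57 [-0.0311 -0.0253 -0.0181]
```

View pics/side7.png

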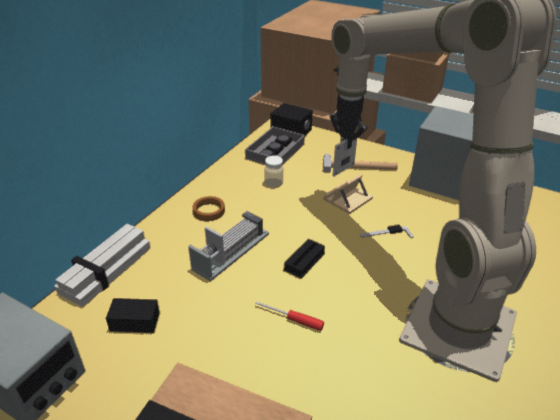

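The plate hangs upright at (345,155), squarely above the rest's trough. Lower it.

```bash
python3 -m crank '[[[0,0,20],0,4],[[0,0,20],0,4],[[0,0,20],0,4],[[0,0,12],0,4],[[0,0,8],0,4],[[0,0,3],0,4],[[0,0,1],0,4],[[0,0,1],0,4],[[0,0,0],0,4],[[0,0,0],0,4]]'; python3 -c "
from h import *
s=read_state();print(s['position'],s['ft_force'].round(1))"
```

```text
time: 15.6
position: [0.4749, -0.3634, 0.1145]
ee_rot: [3.141, 0.0, 1.291]
ft_force: [0.3, -0.3, -2.8]
opening: 0.0065
finger_force: 59.2
[ 0.47490474 -0.36338971  0.11451319] [ 0.3 -0.3 -2.8]
```

```bash
python3 -m crank '[[[0,0,1],0,4],[[0,0,0],0,14],[[0,0,0],0,22],[[0,0,0],0,30],[[0,-5,0],0,30],[[0,-5,0],0,30],[[0,-5,0],0,30],[[0,-5,0],0,30],[[0,-5,0],0,32],[[0,-3,0],0,34]]'; python3 - <<'E'
from h import *
t=np.radians(164);u=np.array([np.cos(t),np.sin(t)]);w=np.array([-u[1],u[0]]);O=np.array([.4657,-.3589])
s=read_state();p=s['position'];print((p[:2]-O)@u,(p[:2]-O)@w,p[2],s['ft_force'].round(1),s['opening'])
d=grab('side','side8')
cv2.imwrite('pics/side8c.png',cv2.resize(d['image'][80:230,270:430],(640,600),interpolation=cv2.INTER_CUBIC)[:,:,::-1])
E
```

```text
time: 16.85
position: [0.4475, -0.3556, 0.1133]
ee_rot: [-3.142, 0.0, 1.291]
ft_force: [0.3, 0.3, -0.4]
opening: 0.0338
finger_force: 0.0
0.018393748144179534 0.001806691936531154 0.11333097307177065 [ 0.3  0.3 -0.4] 0.03380117754687879
```

View pics/side8c.png

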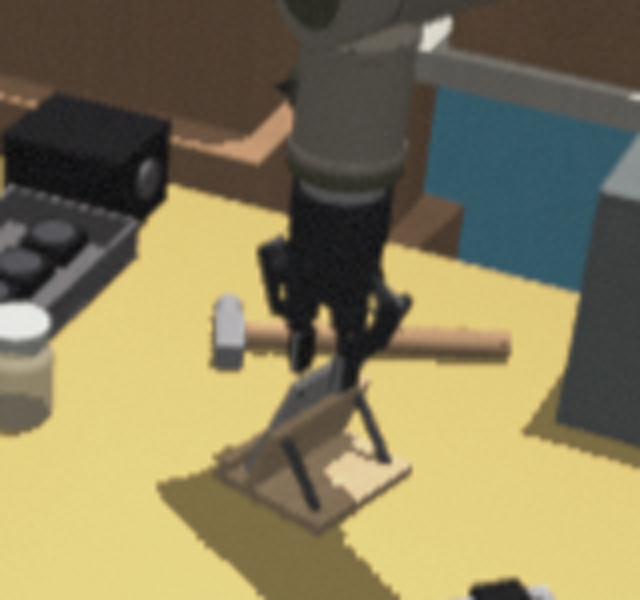

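The plate is leaning back between the fingers onto the backstop, at (310,400) in the crop. Ease off, open and withdraw upward.

```bash
python3 -m crank '[[[0,-3,0],0,38],[[0,-3,0],0,44],[[0,-2,0],0,52],[[0,0,0],0,56],[[0,0,0],0,56],[[0,0,-10],0,56],[[0,0,-25],0,56],[[0,0,-45],0,56],[[0,0,-50],0,56],[[0,0,-30],0,56]]'; python3 -m crank '[[[30,20,0],0,56],[[40,30,0],0,56],[[40,30,0],0,56],[[40,0,0],0,56],[[0,0,0],0,56],[[0,0,0],0,56],[[0,0,0],0,56],[[0,0,0],0,56],[[0,0,0],0,56],[[0,0,0],0,56]]'; python3 - <<'E'
from h import *
t=np.radians(164);u=np.array([np.cos(t),np.sin(t)]);w=np.array([-u[1],u[0]]);O=np.array([.4657,-.3589])
for n in('top','side'):
    d=grab(n,n+'9'); p=cloud(d); L=np.stack([(p[...,:2]-O)@u,(p[...,:2]-O)@w,p[...,2]],-1)
    for lo,hi in((.03,.045),(.045,.06),(.06,.07),(.08,.09),(.095,.105),(.108,.125)):
        m=(L[...,2]>lo)&(L[...,2]<hi)&(L[...,0]>-.04)&(L[...,0]<.08)&(abs(L[...,1])<.07); q=L[m]
        if len(q): print(n,lo,len(q),np.percentile(q[:,:2],[2,50,98],axis=0).T.round(4).tolist())
    # squareness: fit x on y along upper edge
    m=(L[...,2]>.085)&(L[...,2]<.13)&(abs(L[...,0]-.03)<.05)&(abs(L[...,1])<.07); q=L[m]
    A=np.c_[q[:,1],q[:,2],np.ones(len(q))]; print('fit dx/dy,dx/dz',np.linalg.lstsq(A,q[:,0],rcond=None)[0].round(3),len(q))
    u2=np.array([.139,.99]);w2=np.array([.99,-.139]);O2=np.array([.6278,.0237])
    G=np.stack([(p[...,:2]-O2)@w2,(p[...,:2]-O2)@u2,p[...,2]],-1)
    q=G[(G[...,2]>.1)&(G[...,2]<.125)&(abs(G[...,0])<.04)&(abs(G[...,1]-.09)<.04)]; print('gate',len(q),(cv2.minAreaRect((q[:,:2]*1000).astype(np.float32))[0][1]-73).__round__(1))
a=cv2.imread('pics/top9.png')[90:270,140:460];b=cv2.imread('pics/side9.png')[110:290,180:420]
cv2.imwrite('pics/end.png',np.hstack([cv2.resize(a,(460,300)),cv2.resize(b,(340,300))]))
s=read_state();print(s['position'],s['time'],s['ft_force'].round(1))
E
```

```text
time: 18.15
position: [0.4408, -0.3536, 0.277]
ee_rot: [3.138, 0.001, 1.291]
ft_force: [0.1, -0.4, -0.0]
opening: 0.0563
finger_force: 0.0
time: 19.4
position: [0.5585, -0.2315, 0.2733]
ee_rot: [3.142, 0.0, 1.29]
ft_force: [0.3, -0.3, -0.8]
opening: 0.056
finger_force: 0.0
top 0.03 33 [[-0.0125, -0.0016, 0.0504], [-0.0044, 0.0366, 0.054]]
top 0.045 35 [[0.0002, 0.0043, 0.0407], [-0.0071, 0.0309, 0.0526]]
top 0.06 23 [[0.0056, 0.0085, 0.0287], [-0.0067, 0.0333, 0.0612]]
top 0.08 16 [[0.0136, 0.0157, 0.019], [-0.0059, 0.0225, 0.0465]]
top 0.095 21 [[0.0189, 0.0221, 0.0242], [-0.0128, 0.0192, 0.0491]]
top 0.108 61 [[0.0259, 0.0308, 0.0352], [-0.0161, 0.0155, 0.0484]]
fit dx/dy,dx/dz [ 0.002  0.546 -0.032] 109
gate 60 12.1
side 0.03 99 [[-0.0013, 0.015, 0.0526], [-0.0578, -0.0136, 0.0555]]
side 0.045 89 [[0.0026, 0.0198, 0.0404], [-0.0578, -0.0165, 0.0503]]
side 0.06 73 [[0.0124, 0.0223, 0.0323], [-0.057, -0.0006, 0.0638]]
side 0.08 32 [[0.0141, 0.0212, 0.0243], [-0.0485, -0.011, 0.0468]]
side 0.095 33 [[0.021, 0.0271, 0.0303], [-0.047, -0.006, 0.0487]]
side 0.108 83 [[0.0255, 0.0309, 0.0357], [-0.048, -0.0003, 0.0481]]
fit dx/dy,dx/dz [ 0.022  0.287 -0.002] 158
gate 124 10.3
[ 0.55853241 -0.23136237  0.27332355] 19.5 [-0.2  0.  -0. ]
```

View pics/end.png

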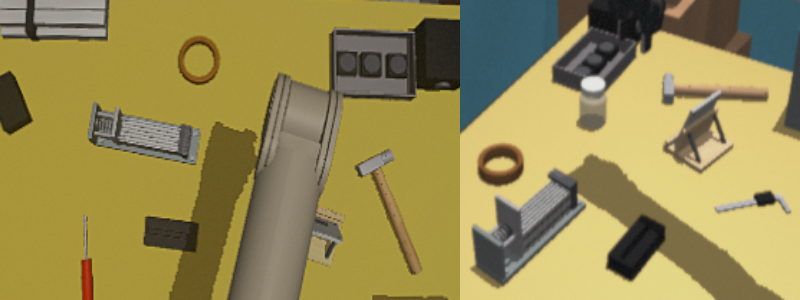

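The plate leans on the rest, slope about 0.36 rad, centred within 1 mm and square within 0.02. The case is under the lip with the gate 10–12 mm open, and the bystanders are untouched.

```bash
python3 -c "
from cell import finish_job
print(finish_job())"
```

```text
the job is handed in; nothing more can be done
None
```

I handed the job in at about 19.5 s of the 51 s allowed; the verdict was not shown. By my last measurements the case is home under the lip with the gate about 12 mm open, the plate leans on the rest at about 0.36 rad and within about 1 mm of the middle, both are released, and no bystander was touched.

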